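Take the transport clip off the source shutter

TASK

The shutter of the check-source unit is locked shut by a steel transport clip snapped on its rod. Push the wedge along the top of the rod under the raised lip of the clip until the jaws spread and the clip comes off (with the wedge, not with the fingers), lay the clip and the wedge in the tool tray, and then push the rod in as far as it goes so that the shutter uncovers the port. Leave the jars and the beaker where they stand.

Things in the scene. Friction and masses are not known exactly. Their poses are not given: they have to be found in the camera images.
- unit: grey check-source shutter unit fixed to the desk: housing 125 mm deep, 268 mm long, 84 mm high at the back, with a sloping aluminium deck that faces the robot. Origin: centre of its underside; y along its length, x to its high back
- deck: the unit's sloping deck, 96 x 256 mm, leaning 35 degrees from level. Origin: on the shutter rod's axis, in the middle of the clip's seat, 73 mm above the desk. y: along the rod from its free end towards the shutter; z: square off the deck, up and towards the robot; x: up the slope. Deck surface at z = -28 mm; it ends at y = -70 and +186 mm
- fork_plate (a point): steel fork plate that the clip butts against, in the rod's middle: deck y 18 to 24, x -34 to 34 mm, its two prongs reach z = +14, below the rod's top (z = +18). Beyond it the rod is bare up to the bearing block (deck y 78 to 95, up to z = +31); behind that the shutter plate covers the round port at deck y = 123
- rod_end (a point): middle of the flat free end of the steel shutter rod (36 mm diameter), at deck y = -70 while the shutter is shut. The rod has a 52 mm plain end piece, then a groove (27 mm diameter, deck y -18 to +18 mm) where the clip sits, then 36 mm diameter again. It slides only along deck y
- rod (a joint): travel of the shutter rod in m: 0 = out, shutter shut over the port; 0.040 = pushed fully in, at its stop, port clear. Moves with about 3 N; with the clip on it can move at most about 4 mm
- clip: dark spring-steel clip, 45 mm wide, 32 mm along the rod, 64 mm high, 0.1 kg. Origin: centre of the rod it holds; axes as the deck's while seated (y along the rod, z out through the crown). Two sprung jaws with flared feet (to z = -25 mm) hold the groove 35 degrees below its middle; raised about 14 mm they slip over the rod's widest part and the clip is free
- clip_lip (a point): middle of the lower edge of the crown's raised lip (clip y = -16, z = 35 mm). The crown's underside is 17 mm clear of the 36 mm rod here and 7 mm at its other edge (y = +16): 18 degrees, like the wedge. 39 mm of room between its cheeks. Once free the clip hangs on the wedge by its weight only and can slide off a tip held low
- wedge: black nylon wedge, 179 mm long, 0.13 kg, lying flat in the tray. Origin: on the underside, below the middle of the grip. y: to the thin tip; z: up. Handle 28 mm wide, 32 mm high, y = -50 to +45; the ramp, 21 mm wide, falls from z = 32 mm at y = +45 to 4.5 mm at the tip, y = +129, whose underside is bevelled up 2 mm over the last 14 mm
- wedge_tip (a point): middle of the lower edge of the wedge's tip (wedge y = 129, z = 2 mm). Laid on the rod's top, the tip passes freely 39 mm beyond the clip's lip; every 10 mm more raises the clip 3.3 mm, with a push of about 10 to 15 N; 82 to 86 mm is enough, 94 mm meets the bearing block
- tray: shallow open aluminium tray, 150 x 250 mm, 22 mm high, walls 3 mm, floor 3 mm thick, fixed to the desk. Origin: centre of its underside; y along the long side
- jar_yellow: small sample jar with yellow contents, 53 mm diameter, 55 mm high, standing loose; origin at the centre of its underside
- jar_black: small sample jar with black contents, 53 mm diameter, 55 mm high, standing loose; origin at the centre of its underside
- soil_beaker: beaker of soil with a lid, 118 mm diameter, 100 mm high, standing loose; origin at the centre of its underside
There are look-alikes about, which are no part of the job. There is more than one size of the clip; the one meant has the size given above.

How it is judged:
By the outcome, as a careful person would: the job done as asked, in the order asked, and still so for the second after the job is handed in, with the robot touching nothing.
It also fails if it takes over 58 s, if anything falls off the work surface, if the arm or the gripper's body presses on something with over 40 N, if the wrist force passes 120 N, or if a joint passes its speed limit or range.

ROBOT

A 6-joint arm with a two-finger parallel gripper is mounted at the origin on a cart in front of the work surface, level with it; the furniture and walls round the work are solid. World frame = base frame: x ahead of the robot, y to its left, z up, the work surface at z = 0. Lengths are in mm, angles in rad, forces in N, time in s.
With the tool pointing down it reaches from about 300 to 825 mm from the base axis. Payload 5.4 kg.
Tool frame: the origin (TCP) lies midway between the tips of the shut fingers; the grasp point (between the pads) lies 19 mm behind it; z points along the fingers, y is the line along which they close (so a half turn about z gives the same grasp; the last joint's range is limited). The gripper opens to 92 mm and grips with 3 to 60 N. Pads are 20 mm wide; open, the fingers measure 128 mm over their backs; the gripper's body (75 mm by 189 mm) begins 69 mm behind the grasp point.
Start: joints at [0.919, 0.158, 1.597, -0, 1.386, -0.21], TCP at [245.858, 519.769, 214.601] pointing down, gripper open.
Joint ranges: [-2.91, 2.91], [-0.94, 2.29], [0.18, 2.7], [-1.29, 4.43], [0.17, 2.64], [-3, 3]. Speed limits (rad/s): [2.57, 2.57, 3.14, 3.14, 3.14, 3.14].

INTERFACE

Orientations are given as a unit quaternion [x, y, z, w].
In Python, from workcell import read_state, imaging, job gives the robot as it stands.
- The arm moves only by the tool carry_out, never from a script. Its argument "commands" is a list of rows, each a list of 2 entries, a list of its own where there are three numbers: the shift along the tool's x, y, z in mm, then the turn, a rotation vector about the tool's x, y, z in rad. In form: [[[x, y, z], [rx, ry, rz]], ...]. A call has 1 to 8 rows; each row is the pose to reach, as a shift and turn from the pose commanded when the call began, along the tool's axes at that moment; what a row does not reach only later rows make up. A row lasts 1/8 s, in which the tool goes at most 62.5 mm and 10.7 degrees, less where a joint would pass 70% of its speed; a pose out of reach is approached as far as the arm can. A call with a gripper value outside its range is refused whole. "gripper" is the opening, from 0 (shut) to 1 (fully open), set as the call begins (left out, the last holds). The fingers move at their own pace and stop on an object; the grip force is fixed at half the most. Time passes only in rows, so rows that repeat a pose let the fingers close. It gives the time, the measured TCP pose, the force, the opening and the grip force at its end, in the units of the state.
- read_state(): the state, without advancing time (a new reading comes with each control period).
- imaging.grab_frame(name): name is "side" or "top"; returns the picture (420x560x3 uint8, red, green, blue); there is no depth.
- imaging.get_calibration(name): a dict with "fx", "fy", "cx", "cy" (pixels), "distortion" ([k1, k2, p1, p2, k3] as OpenCV has them; the pictures are not rectified), "pose" (4x4, takes a point from camera to world coordinates). Camera axes: x right, y up, looking along -z (the intrinsics and any distortion apply to the point x, -y, -z); pixel columns grow to the right and rows downward; lengths in mm; the calibration is good to about 2 mm. A picture is of the moment at which its call begins. get_calibration takes no time and is no camera call.
- job.close_job(): hands the job in; it is judged then, once.
The state is a dict: "time_s": time; "joint_pos": joint angles; "joint_vel": joint speeds; "joint_torque": joint torques, N m; "ee_pos": TCP position; "tool_rot": TCP orientation; "wrist_force": force on the tool from outside, world axes, zero at the start; "wrist_torque": the same for the moment, N m; "finger_gap": opening from 0.0 (shut) to 1.0 (fully open); "gripper_force": force on a finger pad.
Only numpy, scipy, OpenCV 4.12 (cv2) and the standard library are available. Lean on these libraries where they do the work, as an engineer would, in place of code of your own. Each camera call takes 0.05 s, during which the arm holds its last target. There are 200 camera calls.

## Working session

There is one attempt and no reset: what is moved stays moved. The work goes in short steps, Python scripts to look and compute and a tool call to move; the robot and the scene stay as the last step left them, time stands still between calls to the robot, and variables do not carry over. Pictures are saved under pics/ and viewed, at most 10 in all, crops included, and the job is handed in when it is done.

Besides the shell and the picture viewer there is one more tool, called as a command line: name --argument value ..., lists and objects as JSON in quotes. carry_out: Moves the arm, as the interface text tells. Its arguments: {"type":"object","properties":{"commands":{"type":"array","items":{"type":"array"}},"gripper":{"type":"number"}},"required":["commands"]}

```bash
mkdir -p pics; cat > h.py <<'E'
import numpy as np, cv2
from scipy.spatial.transform import Rotation as R
from workcell import read_state, imaging, job
def grab(n,f):
    im=imaging.grab_frame(n); cv2.imwrite('pics/'+f,im[:,:,::-1]); return im
def cam(n):
    c=imaging.get_calibration(n); K=np.array([[c['fx'],0,c['cx']],[0,c['fy'],c['cy']],[0,0,1.]])
    return K,np.array(c['distortion'],float),np.array(c['pose'],float)
F=np.diag([1,-1,-1.])
def ray(n,px):
    K,d,P=cam(n); u=cv2.undistortPoints(np.array(px,float).reshape(-1,1,2),K,d).reshape(-1,2)
    D=(P[:3,:3]@F@np.c_[u,np.ones(len(u))].T).T
    return P[:3,3],D/np.linalg.norm(D,axis=1)[:,None]
def atz(n,px,z):
    o,D=ray(n,px); return o+D*((z-o[2])/D[:,2])[:,None]
def proj(n,X):
    K,d,P=cam(n); Rm=F@P[:3,:3].T; t=-Rm@P[:3,3]
    return cv2.projectPoints(np.array(X,float).reshape(-1,1,3),cv2.Rodrigues(Rm)[0],t,K,d)[0].reshape(-1,2)
def tri(a,pa,b,pb):
    o1,d1=ray(a,[pa]);o2,d2=ray(b,[pb]);d1=d1[0];d2=d2[0]
    s=np.linalg.lstsq(np.c_[d1,-d2],o2-o1,rcond=None)[0]
    p=o1+s[0]*d1;q=o2+s[1]*d2
    return (p+q)/2,np.linalg.norm(p-q)
E
python3 - <<'E'
from h import *
np.set_printoptions(suppress=True,precision=3)
grab('top','t0.png');grab('side','s0.png')
for n in('top','side'):
    print(cam(n))
print(read_state())
E
```

```text
(array([[436.354,   0.   , 274.855],
       [  0.   , 436.354, 204.443],
       [  0.   ,   0.   ,   1.   ]]), array([-0.045,  0.   ,  0.   ,  0.   ,  0.   ]), array([[   0.02 ,    0.993,   -0.116,  357.595],
       [  -1.   ,    0.022,    0.018,   18.365],
       [   0.02 ,    0.116,    0.993, 1292.621],
       [   0.   ,    0.   ,    0.   ,    1.   ]]))
(array([[472.675,   0.   , 276.414],
       [  0.   , 472.675, 203.007],
       [  0.   ,   0.   ,   1.   ]]), array([-0.162,  0.   ,  0.   ,  0.   ,  0.   ]), array([[   0.974,    0.127,   -0.189,  331.889],
       [  -0.228,    0.579,   -0.783, -788.81 ],
       [   0.01 ,    0.805,    0.593,  720.015],
       [   0.   ,    0.   ,    0.   ,    1.   ]]))
{'time_s': 0.1, 'joint_pos': array([ 0.919,  0.159,  1.598,  0.   ,  1.386, -0.21 ]), 'joint_vel': array([ 0.001, -0.001, -0.004,  0.001, -0.002, -0.001]), 'joint_torque': array([ -0.001, -38.651, -32.296,   0.07 ,   0.034,  -0.   ]), 'ee_pos': array([245.535, 519.331, 213.72 ]), 'tool_rot': array([ 0.219,  0.976, -0.001, -0.   ]), 'wrist_force': array([-0.046, -0.129, -0.2  ]), 'wrist_torque': array([-0.05 , -0.019,  0.038]), 'gripper_force': 0.0, 'finger_gap': 1.0029654505157146}
```

View pics/t0.png

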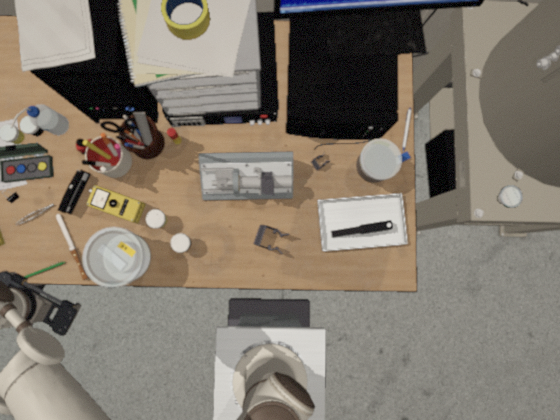

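View pics/s0.png

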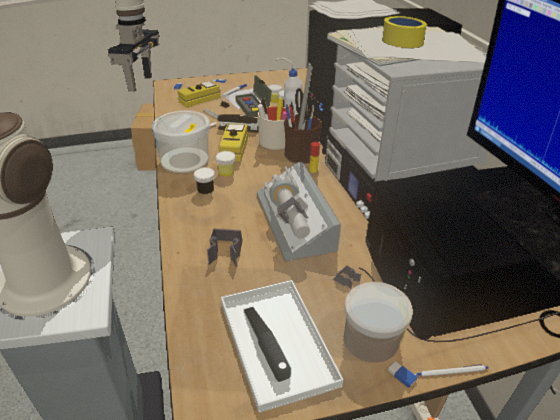

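```bash
python3 - <<'E'
import cv2,numpy as np
s=cv2.imread('pics/s0.png');t=cv2.imread('pics/t0.png')
a=cv2.resize(s[155:265,250:350],(400,440),interpolation=cv2.INTER_CUBIC)
b=cv2.resize(s[275:405,215:345],(400,400),interpolation=cv2.INTER_CUBIC)[:,:]
c=cv2.resize(t[145:205,195:295],(400,240),interpolation=cv2.INTER_CUBIC)
d=cv2.resize(t[190:255,315:410],(380,260),interpolation=cv2.INTER_CUBIC)
o=np.zeros((600,800,3),np.uint8)
o[:440,:400]=a; o[:240,400:]=c; o[240:500,400:780]=d
cv2.imwrite('pics/c1.png',o)
E
```

```text
(no output)
```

View pics/c1.png

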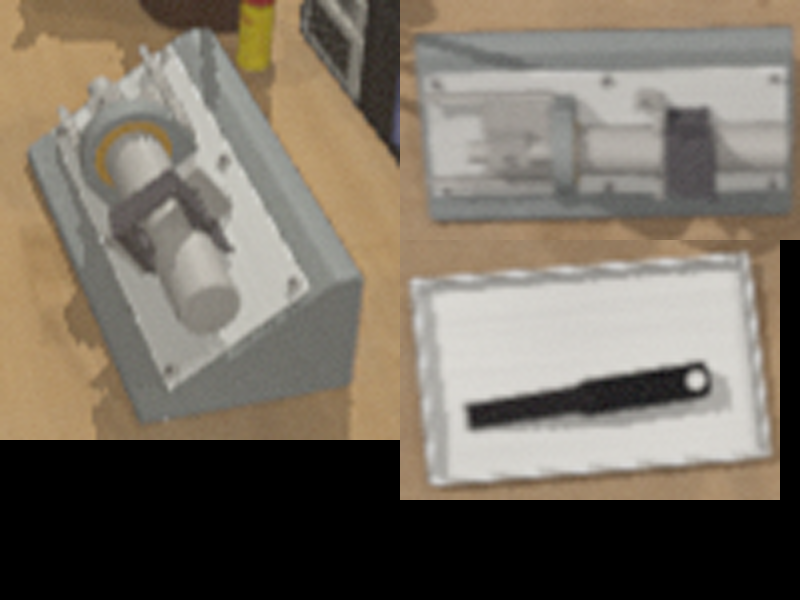

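The top picture shows the unit at about (246,176), with the seated clip on its rod at (267,183). The wedge lies in the tray with its tip at (332,234) and handle end at (392,225). In the side picture the clip is at about (292,205) and the rod end at (302,231).

Things that could be taken for the clip:
- Top (267,183): seated on the rod. This is the one I choose, because it sits in the groove of the shutter rod and the crop confirms it.
- Top (268,237) / side (224,245): loose larger clip on the desk. Rejected.
- Top (320,162) / side (347,276): small binder-type clip. Rejected.

The only thing like the wedge is the black one in the tray.

```bash
cat > fit.py <<'E'
from h import *
from scipy.optimize import least_squares
np.set_printoptions(suppress=True,precision=2)
C=lambda x,y:(195+(x-400)/4-.4,145+y/4-.4)   # crop c (top)
A=lambda x,y:(250+x/4-.4,155+y/4-.4)         # crop a (side)
T=lambda x,y:(315+(x-400)/4-.4,190+(y-240)/4-.4)
def deckT(p):
    x,y,yaw=p[:3]; a=np.radians(35)
    Rd=np.array([[np.cos(a),0,-np.sin(a)],[0,1,0],[np.sin(a),0,np.cos(a)]])
    return R.from_euler('z',yaw).as_matrix()@Rd,np.array([x,y,73.])
pts=[('side',A(207,305),(0,-70,0)),('side',A(170,388),(-48,-70,-28)),('side',A(308,292),(48,-70,-28)),
('top',C(785,148),(0,-70,9)),('top',C(784,185),(-48,-70,-28)),('top',C(783,67),(48,-70,-28)),('top',C(430,70),(48,186,-28)),
('top',C(690,108),(22,0,30)),('top',C(690,197),(-22,0,32))]
def res(p):
    Rd,t=deckT(p); r=[]
    for n,px,X in pts: r+=list(proj(n,Rd@np.array(X)+t)[0]-px)
    return np.array(r)
s=least_squares(res,[420,40,0],loss='soft_l1'); print(s.x); print(res(s.x).reshape(-1,2))
Rd,t=deckT(s.x)
# wedge mask
t0=cv2.imread('pics/t0.png');s0=cv2.imread('pics/s0.png')
def mask(im,x0,y0,x1,y1):
    m=np.zeros(im.shape[:2],np.uint8); m[y0:y1,x0:x1]=(im[y0:y1,x0:x1].max(2)<70)*255
    n,l,st,_=cv2.connectedComponentsWithStats(m); k=1+np.argmax(st[1:,4]); return (l==k).astype(np.uint8)
mt=mask(t0,322,200,403,245); ms=mask(s0,230,290,310,390)
def solid(p):
    x,y,yaw=p; c=R.from_euler('z',yaw).as_matrix()
    prof=[(-50,0),(-50,32),(45,32),(45,0)]; a=[(sx*14,py,pz) for sx in(-1,1) for py,pz in prof]
    prof=[(45,0),(45,32),(129,4.5),(129,2),(115,0)]; b=[(sx*10.5,py,pz) for sx in(-1,1) for py,pz in prof]
    return [np.array(q)@c.T+[x,y,3] for q in(a,b)]
def render(n,p,sc=4):
    m=np.zeros((420*sc,560*sc),np.uint8)
    for q in solid(p):
        h=cv2.convexHull((proj(n,q)*sc+sc/2).astype(np.int32)); cv2.fillConvexPoly(m,h,255)
    return cv2.resize(m,(560,420),interpolation=cv2.INTER_AREA)/255.
def cost(p): return np.abs(render('top',p)-mt).sum()+np.abs(render('side',p)-ms).sum()
from scipy.optimize import minimize
a=atz('top',[T(468,417)],7)[0];b=atz('top',[T(710,380)],35)[0]
d=a-b; yaw=np.arctan2(-d[0],d[1]); o=b[:2]+50*d[:2]/np.hypot(*d[:2])
print('wedge init',a,b,np.hypot(*d[:2]),o,yaw)
w=minimize(cost,[*o,yaw],method='Nelder-Mead',options=dict(initial_simplex=[[*o,yaw],[o[0]+6,o[1],yaw],[o[0],o[1]+6,yaw],[*o,yaw+.06]]))
print('wedge',w.x,w.fun,mt.sum(),ms.sum())
for n in('top','side'):
    print(n,[np.argwhere(m).min(0) for m in(mt,ms)])
tc=atz('top',[T(413,282),T(748,253),T(772,455),T(432,485)],22); print('tray corners',tc[:,:2],'centre',tc.mean(0))
lk=[atz('top',[(268,237)],20)[0],tri('top',(268,232),'side',(225,235))]; print(lk)
# overlay
o=[]
for n,im,(x0,y0,w_,h_),im2 in(('top',t0,(195,140,100,70),0),('side',s0,(250,155,100,110),0)):
    k=4; big=cv2.resize(im,None,fx=k,fy=k,interpolation=cv2.INTER_CUBIC)
    def L(P,c):
        q=((proj(n,np.array(P)@Rd.T+t)+.5)*k).astype(int); cv2.polylines(big,[q.reshape(-1,1,2)],True,c,1)
    L([(48,-70,-28),(-48,-70,-28),(-48,186,-28),(48,186,-28)],(0,0,255))
    th=np.linspace(0,6.28,40); L(np.c_[18*np.cos(th),-70+0*th,18*np.sin(th)],(0,255,0))
    for yy in(-16,16): L([(-22,yy,-25),(-22,yy,35),(22,yy,35),(22,yy,-25)],(255,0,0))
    L([(-5,-16,35),(5,-16,35)],(0,255,255))
    o.append(big[y0*k:(y0+h_)*k,x0*k:(x0+w_)*k])
out=np.zeros((440,800,3),np.uint8); out[:280,:400]=o[0]; out[:440,400:]=o[1]; cv2.imwrite('pics/o1.png',out)
E
python3 fit.py
```

```text
[566.77  21.11   6.32]
[[ 1.15  1.23]
 [-0.74 -0.13]
 [ 0.46 -1.29]
 [ 0.75  0.41]
 [-0.03  0.5 ]
 [ 0.82 -0.22]
 [-1.27 -0.18]
 [-0.36  6.68]
 [-0.23 -0.95]]
wedge init [ 424.02 -173.74    7.  ] [ 452.93 -346.46   35.  ] 175.1249960753313 [ 444.68 -297.14] 0.16581373020787996
wedge [ 443.8  -295.09    0.13] 1316.7411764705885 360 315
top [array([222, 332]), array([308, 245])]
side [array([222, 332]), array([308, 245])]
tray corners [[ 521.68 -130.39]
 [ 548.96 -379.88]
 [ 399.72 -395.7 ]
 [ 373.35 -145.51]] centre [ 460.93 -262.87   22.  ]
[array([410.42,  13.92,  20.  ]), (array([416.86,  14.67,  41.45]), np.float64(13.950464033963812))]
```

View pics/o1.png

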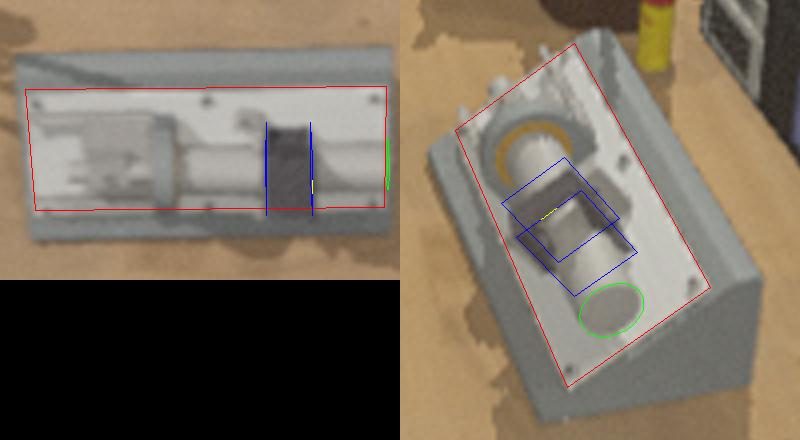

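```bash
sed -i "/('top',C(690,108)/d; s/('top',C(430,70),(48,186,-28)),/('top',C(430,70),(48,186,-28))]/" fit.py; cat >> fit.py <<'E'
for v in(w.x,[*o_,yaw]) if 0 else (w.x,):
    for n,m,im in(('top',mt,t0),('side',ms,s0)):
        r=render(n,v); print(n,r.sum(),m.sum(),np.abs(r-m).sum(),(np.argwhere(r>.5).min(0),np.argwhere(r>.5).max(0)),(np.argwhere(m).min(0),np.argwhere(m).max(0)))
k=5;ov=[]
for n,im,(x0,y0,w_,h_) in(('top',t0,(325,210,78,35)),('side',s0,(235,295,75,95))):
    big=cv2.resize(im,None,fx=k,fy=k,interpolation=cv2.INTER_CUBIC)
    for q in solid(w.x):
        h=cv2.convexHull(((proj(n,q)+.5)*k).astype(np.int32)); cv2.polylines(big,[h],True,(0,0,255),1)
    ov.append(big[y0*k:(y0+h_)*k,x0*k:(x0+w_)*k])
out=np.zeros((500,800,3),np.uint8); out[:ov[0].shape[0],:ov[0].shape[1]]=ov[0]; out[:475,400:775]=ov[1]; cv2.imwrite('pics/o2.png',out)
E
python3 fit.py | grep -v tray
```

```text
[566.64  21.56   6.32]
[[ 1.04  1.1 ]
 [-0.85 -0.26]
 [ 0.34 -1.41]
 [ 0.59  0.44]
 [-0.19  0.54]
 [ 0.66 -0.18]
 [-1.43 -0.13]]
wedge init [ 424.02 -173.74    7.  ] [ 452.93 -346.46   35.  ] 175.1249960753313 [ 444.68 -297.14] 0.16581373020787996
wedge [ 443.8  -295.09    0.13] 1316.7411764705885 360 315
top [array([222, 332]), array([308, 245])]
side [array([222, 332]), array([308, 245])]
 [ 548.96 -379.88]
 [ 399.72 -395.7 ]
 [ 373.35 -145.51]] centre [ 460.93 -262.87   22.  ]
[array([410.42,  13.92,  20.  ]), (array([416.86,  14.67,  41.45]), np.float64(13.950464033963812))]
top 563.1019607843136 360 205.3529411764706 (array([221, 329]), array([236, 392])) (array([222, 332]), array([236, 391]))
side 1422.7568627450978 315 1111.3882352941177 (array([304, 243]), array([382, 288])) (array([308, 245]), array([380, 286]))
```

View pics/o2.png

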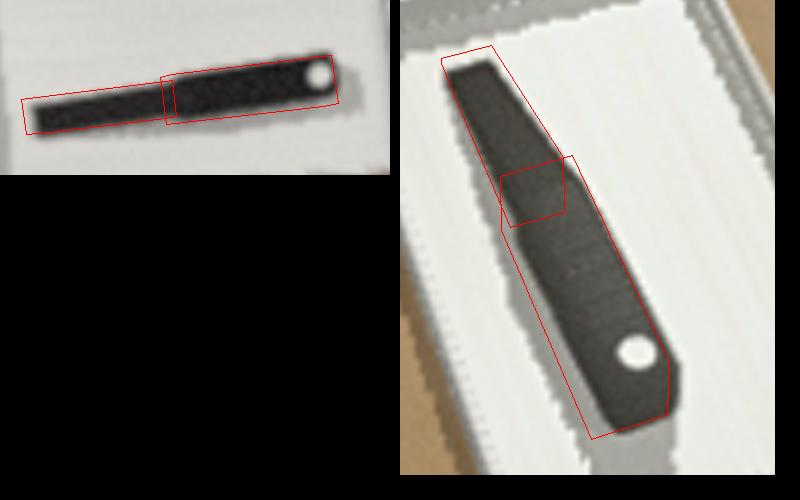

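```bash
sed -i "s/max(2)<70/max(2)<105/" fit.py; python3 fit.py | grep -A1 -E "^wedge|^top \d|^side \d" | tail -n 8
cat > c.py <<'E'
from h import *
import json,os
np.set_printoptions(suppress=True,precision=3)
def load():
    if os.path.exists('cmd.json'):
        d=json.load(open('cmd.json')); return np.array(d['p']),R.from_quat(d['q'])
    s=read_state(); return np.array([245.858,519.769,214.601]),R.from_quat(s['tool_rot'])
def save(p,r): json.dump(dict(p=list(p),q=list(r.as_quat())),open('cmd.json','w'))
def did(sh,tn):
    p,r=load(); save(p+r.apply(sh),r*R.from_rotvec(tn)); return load()
def rel(p,r=None):
    p0,r0=load(); r=r0 if r is None else r
    print('shift',(r0.inv().apply(np.array(p)-p0)).round(1).tolist(),'turn',(r0.inv()*r).as_rotvec().round(3).tolist(),'ang',np.degrees((r0.inv()*r).magnitude()).round(1))
def frame(x,z): # tool from x dir & z dir
    z=np.array(z)/np.linalg.norm(z); x=np.array(x,float); x-=z*(x@z); x/=np.linalg.norm(x); return R.from_matrix(np.c_[x,np.cross(z,x),z])
E
```

```text
grep: warning: stray \ before d
grep: warning: stray \ before d
Traceback (most recent call last):
  File "fit.py", line 37, in <module>
    a=atz('top',[T(468,417)],7)[0];b=atz('top',[T(710,380)],35)[0]
      ~~~^^^^^^^^^^^^^^^^^^^^^^
  File "h.py", line 15, in atz
    o,D=ray(n,px); return o+D*((z-o[2])/D[:,2])[:,None]
        ~~~^^^^^^
  File "h.py", line 11, in ray
    K,d,P=cam(n); u=cv2.undistortPoints(np.array(px,float).reshape(-1,1,2),K,d).reshape(-1,2)
          ~~~^^^
  File "h.py", line 7, in cam
    c=imaging.get_calibration(n); K=np.array([[c['fx'],0,c['cx']],[0,c['fy'],c['cy']],[0,0,1.]])
ValueError: time passes only in moves, steps and waits
```

```bash
sed -i "s/^def cam(n):/import functools\n@functools.lru_cache(None)\ndef cam(n):/" h.py; python3 fit.py | tail -n 14
python3 -c "
from c import *
p,r=load();print(p,r.as_quat())"
```

```text
[-0.19  0.54]
 [ 0.66 -0.18]
 [-1.43 -0.13]]
wedge init [ 424.02 -173.74    7.  ] [ 452.93 -346.46   35.  ] 175.1249960753313 [ 444.68 -297.14] 0.16581373020787996
wedge [ 445.24 -297.69    0.16] 423.33725490196076 436 1155
top [array([221, 332]), array([307, 244])]
side [array([221, 332]), array([307, 244])]
tray corners [[ 521.68 -130.39]
 [ 548.96 -379.88]
 [ 399.72 -395.7 ]
 [ 373.35 -145.51]] centre [ 460.93 -262.87   22.  ]
[array([410.42,  13.92,  20.  ]), (array([416.86,  14.67,  41.45]), np.float64(13.950464033963812))]
top 556.356862745098 436 121.23529411764706 (array([220, 330]), array([237, 393])) (array([221, 332]), array([236, 392]))
side 1456.098039215686 1155 302.1019607843137 (array([305, 242]), array([383, 290])) (array([307, 244]), array([381, 290]))
[245.858 519.769 214.601] [ 0.219  0.976 -0.001 -0.   ]
```

```bash
python3 - <<'E'
from c import *
y=.163; r=frame([-np.sin(y),np.cos(y),0],[0,0,-1])
rel([445,-297.5,180],r); rel([445,-297.5,7],r)
E
```

```text
shift [-529.5, -653.6, 35.5] turn [-0.002, 0.0, 0.966] ang 55.3
shift [-529.5, -653.3, 208.5] turn [-0.002, 0.0, 0.966] ang 55.3
```

carry_out --commands '[[[-33, -41, 2], [0, 0, 0.06]], [[-66, -82, 4], [0, 0, 0.12]], [[-99, -123, 7], [0, 0, 0.18]], [[-132, -164, 9], [0, 0, 0.24]], [[-165, -205, 11], [0, 0, 0.3]], [[-198, -246, 13], [0, 0, 0.36]], [[-231, -287, 15], [0, 0, 0.42]], [[-264, -327, 18], [0, 0, 0.483]]]' --gripper 0.6

```text
time_s: 1.1
ee_pos: [344.7, 109.7, 196.4]
tool_rot: [0.447, 0.895, 0.0, 0.0]
wrist_force: [0.3, -0.6, 0.6]
finger_gap: 0.601
gripper_force: 0.0
```

```bash
python3 - <<'E'
from c import *
p,r=did([-264,-327,18],[0,0,.483]); s=read_state(); print(p,s['ee_pos'],r.as_quat(),s['tool_rot'],s['joint_pos'],s['time_s'])
y=.163; r=frame([-np.sin(y),np.cos(y),0],[0,0,-1])
rel([445,-297.5,180],r); rel([445,-297.5,7],r)
E
```

```text
[142.931 112.302 196.555] [344.661 109.708 196.395] [0.648 0.762 0.    0.   ] [0.447 0.895 0.    0.   ] [-0.03  -0.439  2.168  0.     1.413 -0.674] 1.1
shift [-453.0, 232.4, 16.7] turn [0.0, 0.0, -0.002] ang 0.1
shift [-452.9, 232.3, 189.7] turn [0.0, 0.0, -0.002] ang 0.1
```

```bash
python3 - <<'E'
from c import *
save([245.858,519.769,214.601],R.from_quat([.219,.976,-.001,0]))
p,r=did([-264,-327,18],[0,0,.483]); s=read_state(); print(p,s['ee_pos'],r.as_quat(),s['tool_rot'])
y=.163; r=frame([-np.sin(y),np.cos(y),0],[0,0,-1])
rel([445,-297.5,180],r); rel([445,-297.5,7],r)
E
```

```text
[344.827 111.288 197.355] [344.661 109.708 196.395] [ 0.446  0.895 -0.001  0.   ] [0.447 0.895 0.    0.   ]
shift [-386.6, -166.2, 18.1] turn [-0.001, 0.002, 0.483] ang 27.7
shift [-386.4, -165.9, 191.1] turn [-0.001, 0.002, 0.483] ang 27.7
```

carry_out --commands '[[[-50, -21, 5], [0, 0, 0.06]], [[-100, -43, 10], [0, 0, 0.12]], [[-150, -65, 15], [0, 0, 0.18]], [[-200, -86, 25], [0, 0, 0.24]], [[-250, -108, 40], [0, 0, 0.3]], [[-300, -129, 60], [0, 0, 0.36]], [[-345, -148, 85], [0, 0, 0.42]], [[-386.5, -166, 118], [0, 0, 0.483]]]'

```text
time_s: 2.1
ee_pos: [445.3, -299.5, 78.0]
tool_rot: [0.648, 0.761, -0.0, 0.001]
wrist_force: [-0.2, 0.3, -0.5]
finger_gap: 0.597
gripper_force: 0.0
```

```bash
python3 - <<'E'
from c import *
p,r=did([-386.5,-166,118],[0,0,.483]); s=read_state(); print(p,s['ee_pos'],r.as_quat(),s['tool_rot'],s['joint_pos'])
y=.163; r=frame([-np.sin(y),np.cos(y),0],[0,0,-1])
rel([445,-297.5,7],r)
grab('top','t1.png');grab('side','s1.png')
a=cv2.imread('pics/t1.png')[190:260,310:415];b=cv2.imread('pics/s1.png')[230:410,205:355]
o=np.zeros((600,800,3),np.uint8);o[:280,:420]=cv2.resize(a,(420,280));o[:444,430:800]=cv2.resize(b,(370,444));cv2.imwrite('pics/c2.png',o)
E
```

```text
[ 445.035 -297.459   80.108] [ 445.329 -299.463   78.037] [ 0.647  0.762 -0.001  0.   ] [ 0.648  0.761 -0.     0.001] [-0.817  0.209  1.827  0.     1.105 -0.978]
shift [0.1, 0.0, 73.1] turn [-0.001, 0.002, 0.0] ang 0.1
```

View pics/c2.png

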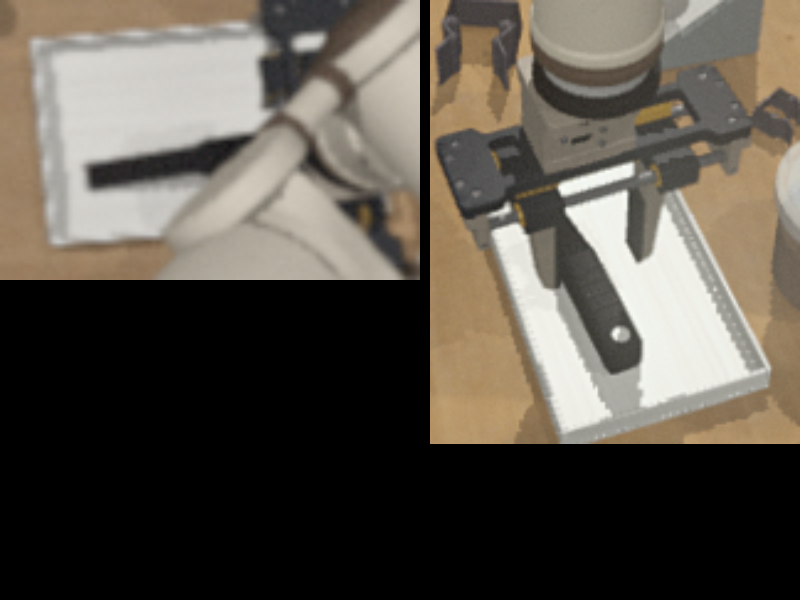

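The picture shows the open fingers on either side of the handle, in the crop at (548,285) and (640,260), with the wedge between and aligned. Going down to grasp.

carry_out --commands '[[[0, 0, 20], [0, 0, 0]], [[0, 0, 42], [0, 0, 0]], [[0, 0, 58], [0, 0, 0]], [[0, 0, 68], [0, 0, 0]], [[0, 0, 72], [0, 0, 0]], [[0, 0, 72], [0, 0, 0]]]'

```text
time_s: 2.95
ee_pos: [445.0, -297.4, 6.9]
tool_rot: [0.647, 0.762, -0.0, 0.0]
wrist_force: [-0.6, 0.4, 0.3]
finger_gap: 0.597
gripper_force: 0.0
```

carry_out --commands '[[[0, 0, 0], [0, 0, 0]], [[0, 0, 0], [0, 0, 0]], [[0, 0, 0], [0, 0, 0]], [[0, 0, 0], [0, 0, 0]], [[0, 0, 0], [0, 0, 0]], [[0, 0, 0], [0, 0, 0]]]' --gripper 0.1

```text
time_s: 3.7
ee_pos: [445.1, -297.5, 7.0]
tool_rot: [0.647, 0.762, 0.0, 0.0]
wrist_force: [0.7, 0.5, 3.0]
finger_gap: 0.303
gripper_force: 30.0
```

```bash
cat > d.py <<'E'
from c import *
yaw=YAW
a=np.radians(35); Rz=R.from_euler('z',yaw)
Rd=Rz.as_matrix()@np.array([[np.cos(a),0,-np.sin(a)],[0,1,0],[np.sin(a),0,np.cos(a)]]); t0=np.array([566.6,21.6,73])
rt=frame(Rd[:,1],-Rd[:,2])
D=lambda *v: Rd@np.array(v,float)+t0
E
Y=$(python3 fit.py 2>/dev/null| python3 -c "print(0.037)"); python3 - <<'E'
import re
s=open('fit.py').read().split('Rd,t=deckT(s.x)')[0].replace("print(res","0 and print(res")
exec(s); v=s if 0 else None
E
python3 - <<'E'
src=open('fit.py').read().split('Rd,t=deckT(s.x)')[0]
exec(src); yaw=s.x[2]-2*np.pi; print('yaw',yaw)
f=open('d.py').read().replace('YAW','%.4f'%yaw); open('d.py','w').write(f)
from d import *
p,r=did([0,0,72],[0,0,0])
rel([445,-297.5,207]); save(p+[0,0,200],r)
rel(D(0,-210,90),rt); rel(D(0,-179,28),rt)
print(D(0,-210,90),D(-95,-61,22+88))
E
```

```text
[566.64  21.56   6.32]
[566.64  21.56   6.32]
[[ 1.04  1.1 ]
 [-0.85 -0.26]
 [ 0.34 -1.41]
 [ 0.59  0.44]
 [-0.19  0.54]
 [ 0.66 -0.18]
 [-1.43 -0.13]]
yaw 0.032388541887487854
shift [-0.3, -0.1, -198.9] turn [0.0, 0.0, 0.0] ang 0.0
shift [93.8, 93.3, 61.1] turn [-0.611, -0.038, 0.127] ang 35.8
shift [120.0, 132.7, 111.9] turn [-0.611, -0.038, 0.127] ang 35.8
[ 521.808 -189.962  146.724] [427.737 -43.933 108.617]
```

carry_out --commands '[[[0, 0, -10], [0, 0, 0]], [[0, 0, -40], [0, 0, 0]], [[0, 0, -90], [0, 0, 0]], [[0, 0, -140], [0, 0, 0]], [[0, 0, -180], [0, 0, 0]], [[0, 0, -200], [0, 0, 0]]]'

```text
time_s: 4.45
ee_pos: [445.3, -297.8, 209.6]
tool_rot: [0.647, 0.762, -0.0, 0.002]
wrist_force: [-0.2, 0.1, -1.7]
finger_gap: 0.302
gripper_force: 30.0
```

carry_out --commands '[[[12, 12, 6], [-0.09, -0.005, 0.02]], [[26, 26, 14], [-0.18, -0.01, 0.04]], [[42, 42, 24], [-0.27, -0.016, 0.06]], [[58, 58, 36], [-0.36, -0.022, 0.08]], [[74, 74, 48], [-0.45, -0.028, 0.1]], [[86, 86, 56], [-0.54, -0.034, 0.115]], [[94, 93, 61], [-0.611, -0.038, 0.127]], [[94, 93, 61], [-0.611, -0.038, 0.127]]]'

```text
time_s: 5.45
ee_pos: [519.8, -187.9, 143.8]
tool_rot: [0.664, 0.685, 0.217, 0.207]
wrist_force: [-0.1, -0.9, -1.6]
finger_gap: 0.302
gripper_force: 30.0
```

```bash
python3 - <<'E'
from d import *
p,r=did([94,93,61],[-.611,-.038,.127])
s=read_state(); print(p,s['ee_pos'],r.as_quat(),s['tool_rot'],s['joint_pos'])
rel(D(0,-210,90),rt);rel(D(0,-185,32),rt)
E
```

```text
[ 521.453 -189.847  146.864] [ 519.807 -187.896  143.812] [0.663 0.685 0.216 0.209] [0.664 0.685 0.217 0.207] [-0.84  -0.203  2.222  0.648  0.818 -1.251]
shift [-0.1, 0.2, 0.3] turn [0.0, -0.0, 0.0] ang 0.0
shift [24.9, 0.2, 58.3] turn [0.0, -0.0, 0.0] ang 0.0
```

carry_out --commands '[[[10, 0, 15], [0, 0, 0]], [[20, 0, 32], [0, 0, 0]], [[25, 0, 47], [0, 0, 0]], [[25, 0, 56], [0, 0, 0]], [[25, 0, 58], [0, 0, 0]], [[25, 0, 58], [0, 0, 0]]]'

```text
time_s: 6.2
ee_pos: [554.0, -163.8, 98.6]
tool_rot: [0.663, 0.685, 0.217, 0.209]
wrist_force: [-0.1, 0.7, -1.0]
finger_gap: 0.301
gripper_force: 30.0
```

```bash
python3 - <<'E'
from d import *
p,r=did([25,0,58],[0,0,0]); s=read_state(); print(p,s['ee_pos'],Rd.T@(s['ee_pos']-t0))
grab('top','t2.png');grab('side','s2.png')
o=np.zeros((600,800,3),np.uint8)
for n,f,(x0,y0,w,h),(X,Y),k in(('top','t2.png',(225,145,100,75),(0,0),4),('side','s2.png',(250,170,100,125),(400,0),4)):
    big=cv2.resize(cv2.imread('pics/'+f),None,fx=k,fy=k,interpolation=cv2.INTER_CUBIC)
    T=Rd@np.array([0,0,0.]); org=s['ee_pos']-Rd[:,2]*4
    for q in([(-10.5,129,2),(10.5,129,2),(10.5,129,4.5),(-10.5,129,4.5)],[(-14,45,32),(14,45,32)]):
        u=((proj(n,np.array(q)@Rd.T+org)+.5)*k).astype(int); cv2.polylines(big,[u.reshape(-1,1,2)],True,(0,0,255),1)
    u=((proj(n,[D(-10,-16,35),D(10,-16,35)])+.5)*k).astype(int); cv2.polylines(big,[u.reshape(-1,1,2)],False,(0,255,255),1)
    c=big[y0*k:(y0+h)*k,x0*k:(x0+w)*k]; o[Y:Y+h*k,X:X+w*k]=c
cv2.imwrite('pics/c3.png',o)
E
```

```text
[ 553.9   -163.765   99.367] [ 554.012 -163.793   98.643] [  -0.517 -184.888   31.667]
```

View pics/c3.png

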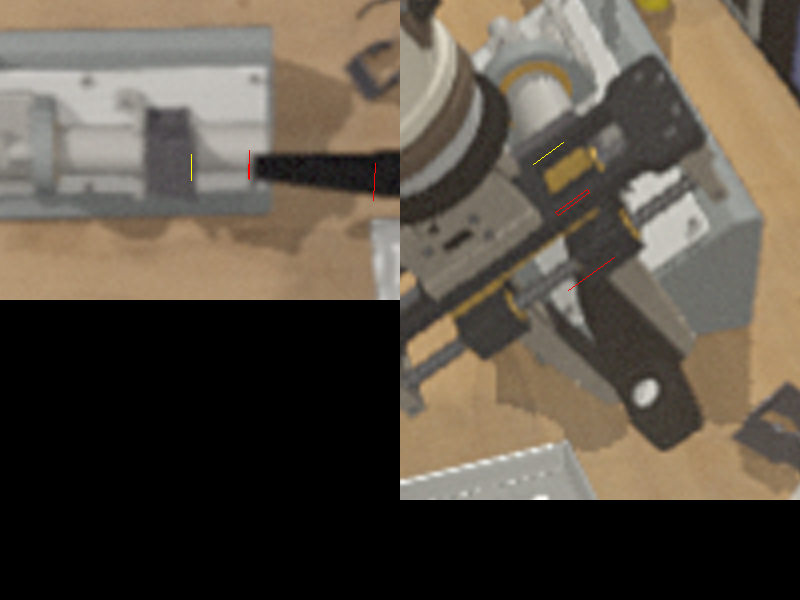

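The picture shows the wedge tip over the rod at crop (256,168), with the clip lip at (195,168). They are aligned sideways and about 41 mm apart along the rod. I'll move in 30 mm and come down to contact.

carry_out --commands '[[[10, 0, 0], [0, 0, 0]], [[20, 0, 0], [0, 0, 0]], [[30, 0, 0], [0, 0, 0]], [[30, 0, 2], [0, 0, 0]], [[30, 0, 4], [0, 0, 0]], [[30, 0, 6], [0, 0, 0]], [[30, 0, 6], [0, 0, 0]]]'

```text
time_s: 7.18
ee_pos: [556.3, -133.3, 93.1]
tool_rot: [0.664, 0.685, 0.217, 0.209]
wrist_force: [-0.1, 0.4, -0.7]
finger_gap: 0.304
gripper_force: 30.0
```

carry_out --commands '[[[0, 0, 1], [0, 0, 0]], [[0, 0, 2], [0, 0, 0]], [[0, 0, 2], [0, 0, 0]]]'

```text
time_s: 7.55
ee_pos: [557.4, -133.1, 91.6]
tool_rot: [0.663, 0.685, 0.217, 0.209]
wrist_force: [0.4, 0.2, -1.2]
finger_gap: 0.306
gripper_force: 30.0
```

carry_out --commands '[[[0, 0, 1], [0, 0, 0]], [[0, 0, 2], [0, 0, 0]], [[0, 0, 2], [0, 0, 0]]]'

```text
time_s: 7.92
ee_pos: [558.7, -133.2, 90.2]
tool_rot: [0.663, 0.685, 0.217, 0.209]
wrist_force: [-2.6, -0.8, 1.5]
finger_gap: 0.304
gripper_force: 30.0
```

carry_out --commands '[[[0, 0, 1], [0, 0, 0]], [[0, 0, 1.5], [0, 0, 0]], [[0, 0, 1.5], [0, 0, 0]]]'

```text
time_s: 8.3
ee_pos: [559.6, -133.2, 89.0]
tool_rot: [0.663, 0.685, 0.217, 0.209]
wrist_force: [-2.8, -1.1, 2.4]
finger_gap: 0.302
gripper_force: 30.0
```

carry_out --commands '[[[6, 0, -1], [0, 0, 0]], [[13, 0, -1], [0, 0, 0]], [[20, 0, -1], [0, 0, 0]], [[27, 0, -1], [0, 0, 0]], [[34, 0, -1], [0, 0, 0]], [[40, 0, -1], [0, 0, 0]], [[45, 0, -1], [0, 0, 0]], [[45, 0, -1], [0, 0, 0]]]'

```text
time_s: 9.3
ee_pos: [557.8, -87.9, 90.2]
tool_rot: [0.663, 0.685, 0.217, 0.209]
wrist_force: [-2.3, 0.3, 4.2]
finger_gap: 0.303
gripper_force: 30.0
```

```bash
python3 - <<'E'
from d import *
did([30,0,6],[0,0,0]);did([0,0,5.5],[0,0,0]);p,r=did([45,0,-1],[0,0,0]); s=read_state(); print(p,s['ee_pos'],Rd.T@(s['ee_pos']-t0),Rd.T@s['wrist_force'],s['wrist_torque'],s['joint_pos'])
E
```

```text
[557.459 -88.607  90.772] [557.76  -87.88   90.249] [  -0.249 -109.136   21.232] [0.533 0.363 4.723] [-0.084  0.226  0.013] [-0.565 -0.104  2.263  0.662  0.557 -1.092]
```

carry_out --commands '[[[4, 0, 0], [0, 0, 0]], [[8, 0, 0], [0, 0, 0]], [[12, 0, 0], [0, 0, 0]], [[16, 0, 0], [0, 0, 0]], [[20, 0, 0], [0, 0, 0]], [[24, 0, 0], [0, 0, 0]], [[24, 0, 0], [0, 0, 0]]]'

```text
time_s: 10.18
ee_pos: [559.3, -68.7, 92.9]
tool_rot: [0.664, 0.683, 0.216, 0.215]
wrist_force: [-3.3, -12.1, 4.2]
finger_gap: 0.302
gripper_force: 30.0
```

```bash
python3 - <<'E'
from d import *
p,r=did([24,0,0],[0,0,0]); s=read_state(); print(p,s['ee_pos'],Rd.T@(s['ee_pos']-t0),Rd.T@s['wrist_force'],s['wrist_torque'])
E
```

```text
[556.671 -64.62   90.773] [559.264 -68.734  92.857] [  2.987 -90.049  22.15 ] [ -0.587 -12.002   5.592] [-2.092  0.265 -1.424]
```

carry_out --commands '[[[4, 0, 0], [0, 0, 0]], [[8, 0, 0], [0, 0, 0]], [[12, 0, 0], [0, 0, 0]], [[16, 0, 0], [0, 0, 0]], [[20, 0, 0], [0, 0, 0]], [[20, 0, 0], [0, 0, 0]]]'

```text
time_s: 10.92
ee_pos: [558.6, -47.8, 92.9]
tool_rot: [0.663, 0.684, 0.217, 0.214]
wrist_force: [-5.4, -10.2, 8.0]
finger_gap: 0.296
gripper_force: 30.0
```

```bash
python3 - <<'E'
from d import *
p,r=did([20,0,0],[0,0,0]); s=read_state(); print(p,s['ee_pos'],Rd.T@(s['ee_pos']-t0),Rd.T@s['wrist_force'],s['wrist_torque'],(rt.inv()*R.from_quat(s['tool_rot'])).as_rotvec())
grab('top','t3.png');grab('side','s3.png')
a=cv2.imread('pics/t3.png')[145:220,225:325];b=cv2.imread('pics/s3.png')[155:280,250:350]
o=np.zeros((500,800,3),np.uint8);o[:300,:400]=cv2.resize(a,(400,300),interpolation=2);o[:500,400:800]=cv2.resize(b,(400,500),interpolation=2);cv2.imwrite('pics/c4.png',o)
E
```

```text
[556.014 -44.631  90.774] [558.595 -47.754  92.891] [  3.015 -69.059  22.172] [-0.099 -9.991  9.889] [-1.625  0.208 -1.106] [-0.008 -0.006  0.   ]
```

View pics/c4.png

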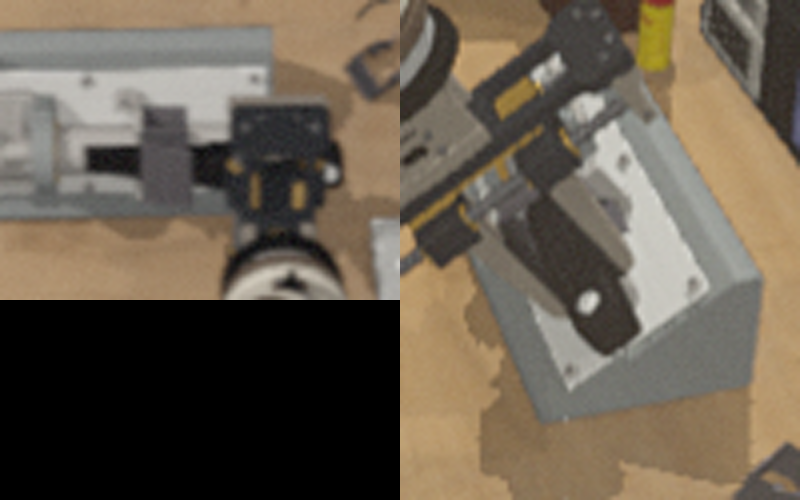

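The wedge is through the clip: tip at crop (86,160), lip at (190,160), about 70 mm of insertion. The clip is rising and still square. About 13 mm more is needed.

carry_out --commands '[[[3, 0, 0], [0, 0, 0]], [[6, 0, 0], [0, 0, 0]], [[9, 0, 0], [0, 0, 0]], [[11, 0, 0], [0, 0, 0]], [[11, 0, 0], [0, 0, 0]]]'

```text
time_s: 11.65
ee_pos: [557.9, -36.6, 92.7]
tool_rot: [0.663, 0.684, 0.216, 0.213]
wrist_force: [-11.2, -10.7, 12.1]
finger_gap: 0.303
gripper_force: 30.0
```

```bash
python3 - <<'E'
from d import *
p,r=did([11,0,0],[0,0,0]); s=read_state(); print(p,s['ee_pos'],Rd.T@(s['ee_pos']-t0),Rd.T@s['wrist_force'],s['wrist_torque'])
E
```

```text
[555.653 -33.637  90.774] [557.85  -36.55   92.667] [  2.573 -57.836  22.206] [ -2.534 -10.38   16.508] [-1.769  0.762 -1.096]
```

carry_out --commands '[[[1.5, 0, 0], [0, 0, 0]], [[3, 0, 0], [0, 0, 0]], [[4, 0, 0], [0, 0, 0]], [[4, 0, 0], [0, 0, 0]]]'

```text
time_s: 12.15
ee_pos: [558.2, -34.8, 93.0]
tool_rot: [0.663, 0.683, 0.215, 0.215]
wrist_force: [-12.9, -20.0, 10.9]
finger_gap: 0.302
gripper_force: 30.0
```

```bash
python3 - <<'E'
from d import *
p,r=did([4,0,0],[0,0,0]); s=read_state(); print(p,s['ee_pos'],Rd.T@(s['ee_pos']-t0),Rd.T@s['wrist_force'],s['wrist_torque'])
E
```

```text
[555.522 -29.639  90.774] [558.155 -34.844  93.003] [  3.062 -56.141  22.275] [ -4.873 -19.524  16.679] [-2.966  1.209 -1.978]
```

```bash
python3 - <<'E'
from d import *
grab('top','t4.png');grab('side','s4.png')
a=cv2.imread('pics/t4.png')[145:220,225:325];b=cv2.imread('pics/s4.png')[155:280,240:320]
o=np.zeros((600,800,3),np.uint8);o[:300,:400]=cv2.resize(a,(400,300),interpolation=2);o[:600,410:794]=cv2.resize(b,(384,600),interpolation=2)
# predicted tip / lip marks for measured TCP
s=read_state()
for dy in(0,-3,-6): print(dy,(proj('top',[s['ee_pos']+Rd@np.array([0,129+dy,0.])])-[225,145])*4)
for z in(35,50,55): print(z,(proj('top',[D(0,-16,z),D(0,16,z),D(0,78,31)])-[225,145])*4)
cv2.imwrite('pics/c5.png',o)
E
```

```text
0 [[ 61.546 154.38 ]]
-3 [[ 65.866 154.338]]
-6 [[ 70.185 154.296]]
35 [[189.739 165.14 ]
 [143.372 165.583]
 [ 53.715 163.917]]
50 [[190.152 174.768]
 [143.271 175.222]
 [ 53.715 163.917]]
55 [[190.292 178.026]
 [143.237 178.482]
 [ 53.715 163.917]]
```

View pics/c5.png

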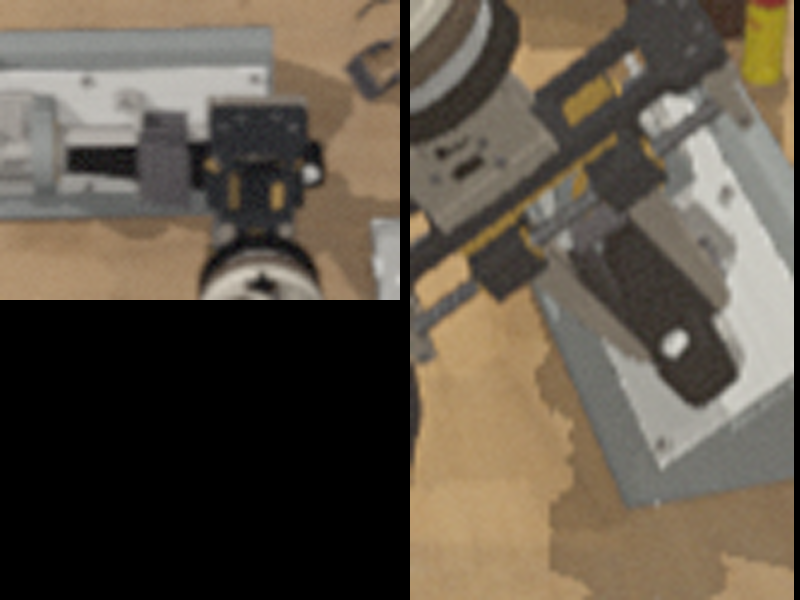

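The tip is at crop (67,158), about 8 mm short of the bearing block. The crown has moved about 9 px, which means it is raised about 14 mm, and the shoulder is at the lip. The wedge is at its limit, so I'll ease the push and lift gently with the tip slightly up.

carry_out --commands '[[[-2, 0, 0], [0, 0, 0]], [[-3, 0, -2], [0, 0.02, 0]], [[-3, 0, -4], [0, 0.04, 0]], [[-3, 0, -6], [0, 0.06, 0]], [[-3, 0, -8], [0, 0.08, 0]], [[-3, 0, -8], [0, 0.08, 0]]]'

```text
time_s: 13.0
ee_pos: [550.8, -32.5, 96.2]
tool_rot: [0.654, 0.693, 0.243, 0.181]
wrist_force: [-0.6, -0.6, -1.9]
finger_gap: 0.303
gripper_force: 30.0
```

```bash
python3 - <<'E'
from d import *
p,r=did([-3,0,-8],[0,.08,0]); s=read_state(); print(p,s['ee_pos'],Rd.T@(s['ee_pos']-t0),Rd.T@s['wrist_force'],s['wrist_torque'],(rt.inv()*R.from_quat(s['tool_rot'])).as_rotvec())
E
```

```text
[551.032 -32.788  97.326] [550.819 -32.475  96.212] [ -1.042 -53.535  29.066] [-1.632 -0.563 -1.206] [-0.29   0.557 -0.063] [-0.001  0.082  0.002]
```

Force has dropped to about the weight of the wedge plus the clip, so the clip is free. Lifting it clear of the rod.

carry_out --commands '[[[0, 0, -6], [0, 0.02, 0]], [[0, 0, -14], [0, 0.04, 0]], [[0, 0, -24], [0, 0.06, 0]], [[0, 0, -36], [0, 0.07, 0]], [[0, 0, -48], [0, 0.07, 0]], [[0, 0, -60], [0, 0.07, 0]], [[0, 0, -70], [0, 0.07, 0]], [[0, 0, -70], [0, 0.07, 0]]]'

```text
time_s: 14.0
ee_pos: [511.3, -39.5, 154.1]
tool_rot: [0.645, 0.699, 0.266, 0.158]
wrist_force: [-0.5, 0.4, -2.0]
finger_gap: 0.301
gripper_force: 30.0
```

```bash
python3 - <<'E'
from d import *
p,r=did([0,0,-70],[0,.07,0]); s=read_state(); print(p,s['ee_pos'],Rd.T@(s['ee_pos']-t0),s['wrist_force'],s['wrist_torque'],s['joint_pos'])
grab('top','t5.png');grab('side','s5.png')
a=cv2.imread('pics/t5.png')[140:220,215:325];b=cv2.imread('pics/s5.png')[105:255,230:330]
o=np.zeros((600,800,3),np.uint8);o[:291,:400]=cv2.resize(a,(400,291),interpolation=2);o[:600,400:800]=cv2.resize(b,(400,600),interpolation=2)
cv2.imwrite('pics/c6.png',o)
E
```

```text
[511.193 -39.697 154.467] [511.256 -39.473 154.093] [ -0.419 -59.248  99.29 ] [-0.464  0.354 -2.042] [-0.323  0.579 -0.033] [-0.634 -0.372  2.335  0.655  0.881 -1.064]
```

View pics/c6.png

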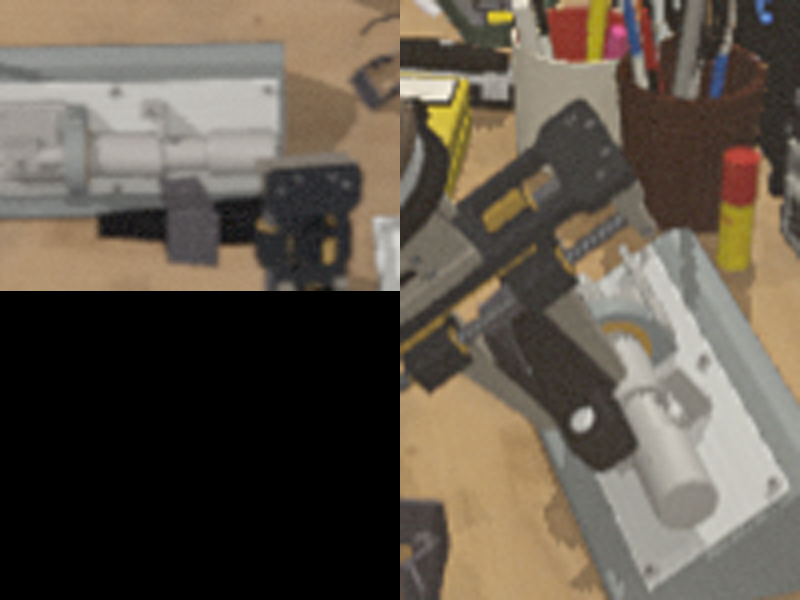

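The picture shows the clip hanging on the wedge, top crop (192,222), and the rod bare, side crop (670,440). Carrying it to the tray.

```bash
cat >> d.py <<'E'
ty=.107; Rt=R.from_euler('z',ty); tc=np.array([460.9,-262.9,0])
TR=lambda x,y,z: Rt.apply([x,y,z])+tc
def rl(tip): # tool level over tray, tip up by tip rad
    return frame(Rt.apply([0,1,0]),[0,0,-1])*R.from_rotvec([0,tip,0])
E
python3 - <<'E'
from d import *
print(TR(38,24,120))
rel(TR(38,24,120),rl(.12)); rel(TR(38,24,60),rl(.12))
E
```

```text
[ 496.12  -234.979  120.   ]
shift [-194.9, -37.4, -13.4] turn [0.615, -0.006, 0.011] ang 35.2
shift [-202.2, -71.8, 35.2] turn [0.615, -0.006, 0.011] ang 35.2
```

carry_out --commands '[[[-10, -2, -3], [0.04, 0, 0]], [[-28, -5, -6], [0.1, 0, 0]], [[-52, -9, -9], [0.18, -0.001, 0.002]], [[-80, -14, -12], [0.27, -0.002, 0.004]], [[-108, -20, -14], [0.36, -0.003, 0.006]], [[-135, -26, -15], [0.45, -0.004, 0.008]], [[-160, -31, -15], [0.53, -0.005, 0.01]], [[-180, -35, -14], [0.59, -0.006, 0.011]]]'

```text
time_s: 15.1
ee_pos: [496.3, -220.6, 121.4]
tool_rot: [0.668, 0.742, 0.05, -0.038]
wrist_force: [1.1, -0.7, -1.9]
finger_gap: 0.302
gripper_force: 30.0
```

```bash
python3 - <<'E'
from d import *
p,r=did([-180,-35,-14],[.59,-.006,.011]); s=read_state(); print(p,s['ee_pos'],s['wrist_force'],s['wrist_torque'])
rel(TR(38,24,60),rl(.12));rel(TR(38,24,45),rl(.05));
E
```

```text
[ 495.948 -220.365  123.681] [ 496.298 -220.639  121.374] [ 1.052 -0.657 -1.928] [-0.303  0.083 -0.012]
shift [-22.1, -2.9, 61.4] turn [0.025, -0.001, 0.0] ang 1.4
shift [-23.9, -3.3, 76.3] turn [0.025, -0.071, -0.001] ang 4.3
```

carry_out --commands '[[[-4, -1, 4], [0.01, 0, 0]], [[-11, -2, 14], [0.025, 0, 0]], [[-18, -3, 28], [0.025, 0, 0]], [[-22, -3, 42], [0.025, 0, 0]], [[-22, -3, 53], [0.025, 0, 0]], [[-22, -3, 60], [0.025, -0.01, 0]], [[-23, -3, 64], [0.025, -0.03, 0]], [[-23, -3, 66], [0.025, -0.03, 0]]]'

```text
time_s: 16.1
ee_pos: [496.2, -234.3, 54.1]
tool_rot: [0.668, 0.743, 0.031, -0.034]
wrist_force: [-0.2, 0.9, -2.8]
finger_gap: 0.305
gripper_force: 30.0
```

```bash
python3 - <<'E'
from d import *
p,r=did([-23,-3,66],[.025,-.03,0]); s=read_state(); print(p,s['ee_pos'],s['wrist_force'],s['wrist_torque'])
rel(TR(38,24,36),rl(.0));
grab('side','s6.png');grab('top','t6.png')
a=cv2.imread('pics/t6.png')[180:260,300:415];b=cv2.imread('pics/s6.png')[240:410,205:345]
o=np.zeros((600,800,3),np.uint8);o[:209,:300]=cv2.resize(a,(300,209),interpolation=2);o[:600,306:800]=cv2.resize(b,(494,600),interpolation=2)
cv2.imwrite('pics/c7.png',o)
E
```

```text
[ 496.204 -235.313   55.34 ] [ 496.223 -234.321   54.073] [-0.178  0.853 -2.798] [-0.246  0.021  0.004]
shift [-1.4, -0.0, 19.3] turn [0.0, -0.091, -0.0] ang 5.2
```

View pics/c7.png

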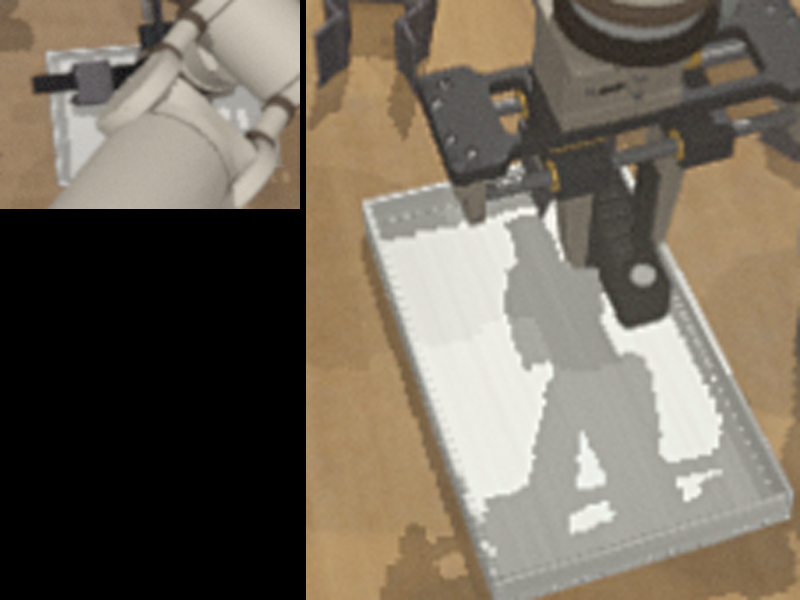

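The clip hangs over the +y end of the tray, top crop (93,83), inside the walls. By my count that was the 11th picture, one over the limit, so I view no more and check numerically from here. Lowering to the floor.

carry_out --commands '[[[-1, 0, 4], [0, -0.02, 0]], [[-1, 0, 8], [0, -0.04, 0]], [[-1, 0, 12], [0, -0.06, 0]], [[-1, 0, 16], [0, -0.08, 0]], [[-1, 0, 19], [0, -0.09, 0]], [[-1, 0, 19], [0, -0.09, 0]]]'

```text
time_s: 16.95
ee_pos: [495.9, -233.7, 34.8]
tool_rot: [0.668, 0.744, 0.001, -0.001]
wrist_force: [1.6, 0.0, -1.0]
finger_gap: 0.297
gripper_force: 30.0
```

carry_out --commands '[[[0, 0, 1.5], [0, 0, 0]], [[0, 0, 3], [0, 0, 0]], [[0, 0, 4], [0, 0, 0]], [[0, 0, 4], [0, 0, 0]]]'

```text
time_s: 17.45
ee_pos: [496.0, -234.0, 30.9]
tool_rot: [0.669, 0.744, 0.001, -0.001]
wrist_force: [-0.2, 0.2, -1.1]
finger_gap: 0.306
gripper_force: 30.0
```

```bash
python3 - <<'E'
from d import *
did([-1,0,19],[0,-.09,0]); p,r=did([0,0,4],[0,0,0]); s=read_state(); print(p,s['ee_pos'],s['wrist_force'],s['wrist_torque'])
E
```

```text
[ 496.127 -234.593   32.328] [ 495.983 -233.952   30.866] [-0.154  0.168 -1.143] [-0.06   0.128  0.068]
```

Force is back to the wedge's weight alone, so the clip stands on the tray floor. Withdrawing the wedge.

carry_out --commands '[[[-3, 0, 0], [0, 0, 0]], [[-8, 0, 0], [0, 0, 0]], [[-15, 0, 0], [0, 0, 0]], [[-24, 0, 0], [0, 0, 0]], [[-34, 0, 0], [0, 0, 0]], [[-44, 0, 0], [0, 0, 0]], [[-54, 0, 0], [0, 0, 0]], [[-64, 0, 0], [0, 0, 0]]]'

```text
time_s: 18.45
ee_pos: [502.9, -298.3, 30.8]
tool_rot: [0.669, 0.744, 0.001, -0.001]
wrist_force: [-0.4, -0.3, -1.2]
finger_gap: 0.302
gripper_force: 30.0
```

carry_out --commands '[[[-10, 0, 0], [0, 0, 0]], [[-20, 0, 0], [0, 0, 0]], [[-30, 0, 0], [0, 0, 0]], [[-36, 0, 0], [0, 0, 0]], [[-36, 0, 0], [0, 0, 0]]]'

```text
time_s: 19.08
ee_pos: [506.7, -333.8, 30.7]
tool_rot: [0.669, 0.744, 0.001, -0.001]
wrist_force: [0.6, 0.2, -0.2]
finger_gap: 0.302
gripper_force: 30.0
```

```bash
python3 - <<'E'
from d import *
did([-64,0,0],[0,0,0]); p,r=did([-36,0,0],[0,0,0]); s=read_state(); print(p,s['ee_pos'],s['wrist_force'],Rt.inv().apply(s['ee_pos']-tc))
rel(TR(-28,-70,33),rl(0));rel(TR(-28,-38,33),rl(0)); rel(TR(-28,-38,8),rl(0))
im=grab('top','t7.png'); g=im[:,:,:].max(2)
# clip blob: dark non-arm pixels near expected clip
m=np.zeros(g.shape,np.uint8); m[185:260,300:370]=(g[185:260,300:370]<110)
n,l,st,c=cv2.connectedComponentsWithStats(m)
for i in range(1,n):
    if st[i,4]>30: print(st[i],c[i],[Rt.inv().apply(atz('top',[c[i]],z)[0]-tc) for z in(64,)])
E
```

```text
[ 506.781 -334.024   32.274] [ 506.704 -333.796   30.734] [ 0.563  0.176 -0.239] [ 37.97  -75.382  30.734]
shift [5.6, -66.0, -0.7] turn [0.0, -0.001, -0.0] ang 0.0
shift [37.6, -66.0, -0.7] turn [0.0, -0.001, -0.0] ang 0.0
shift [37.6, -66.0, 24.3] turn [0.0, -0.001, -0.0] ang 0.0
[326 205  14  16 182] [332.637 212.687] [array([30.304, 92.318, 64.   ])]
[345 205  25  10 178] [357.32 209.59] [array([33.072, 21.068, 64.   ])]
```

The clip is found by blob at tray-local (30, 92), inside the walls, apart from the wedge tip. Now the wedge goes beside it.

carry_out --commands '[[[0, -14, -3], [0, 0, 0]], [[0, -32, -5], [0, 0, 0]], [[8, -50, -5], [0, 0, 0]], [[20, -62, -5], [0, 0, 0]], [[32, -66, -3], [0, 0, 0]], [[36, -66, 0], [0, 0, 0]], [[36, -66, 8], [0, 0, 0]], [[36, -66, 14], [0, 0, 0]]]'

```text
time_s: 20.12
ee_pos: [437.4, -304.6, 16.1]
tool_rot: [0.668, 0.744, 0.001, -0.001]
wrist_force: [-0.5, 0.6, -0.9]
finger_gap: 0.302
gripper_force: 30.0
```

carry_out --commands '[[[0, 0, 4], [0, 0, 0]], [[0, 0, 7], [0, 0, 0]], [[0, 0, 9], [0, 0, 0]], [[0, 0, 10], [0, 0, 0]], [[0, 0, 10], [0, 0, 0]]]'

```text
time_s: 20.75
ee_pos: [437.6, -304.8, 7.4]
tool_rot: [0.668, 0.744, 0.001, -0.0]
wrist_force: [-1.3, 1.4, 3.4]
finger_gap: 0.302
gripper_force: 30.0
```

```bash
python3 - <<'E'
from d import *
did([36,-66,14],[0,0,0]); p,r=did([0,0,10],[0,0,0]); s=read_state(); print(p,s['ee_pos'],s['wrist_force'],Rt.inv().apply(s['ee_pos']-tc))
E
```

```text
[ 437.321 -305.247    8.291] [ 437.567 -304.824    7.409] [-1.314  1.357  3.38 ] [-27.677 -39.192   7.409]
```

Wedge is on the tray floor. Release and rise.

carry_out --commands '[[[0, 0, 0], [0, 0, 0]], [[0, 0, 0], [0, 0, 0]], [[0, 0, 0], [0, 0, 0]], [[0, 0, 0], [0, 0, 0]]]' --gripper 0.5

```text
time_s: 21.25
ee_pos: [437.2, -304.5, 6.7]
tool_rot: [0.669, 0.744, 0.001, -0.001]
wrist_force: [-0.2, -0.5, -0.1]
finger_gap: 0.501
gripper_force: 0.0
```

carry_out --commands '[[[0, 0, -6], [0, 0, 0]], [[0, 0, -20], [0, 0, 0]], [[0, 0, -40], [0, 0, 0]], [[0, 0, -75], [0, 0, 0]], [[0, 0, -115], [0, 0, 0]], [[0, 0, -155], [0, 0, 0]], [[0, 0, -180], [0, 0, 0]], [[0, 0, -180], [0, 0, 0]]]'

```text
time_s: 22.25
ee_pos: [438.4, -306.3, 190.0]
tool_rot: [0.668, 0.744, 0.001, 0.002]
wrist_force: [0.2, -0.8, -0.8]
finger_gap: 0.501
gripper_force: 0.0
```

```bash
python3 - <<'E'
from d import *
p,r=did([0,0,-180],[0,0,0]); s=read_state(); print(p,s['ee_pos'],s['wrist_force'],s['finger_gap'])
rel(D(0,-120,60),rt); rel(D(0,-120,-8),rt); rel(D(0,-30,-8),rt)
E
```

```text
[ 437.325 -305.345  188.291] [ 438.388 -306.293  190.037] [ 0.242 -0.789 -0.761] 0.5008819002133266
shift [194.2, 120.1, 66.3] turn [-0.611, -0.023, 0.072] ang 35.2
shift [191.2, 159.0, 122.0] turn [-0.611, -0.023, 0.072] ang 35.2
shift [281.0, 165.7, 122.0] turn [-0.611, -0.023, 0.072] ang 35.2
```

carry_out --commands '[[[22, 12, 4], [-0.07, -0.003, 0.009]], [[48, 28, 10], [-0.15, -0.006, 0.018]], [[76, 46, 19], [-0.24, -0.009, 0.028]], [[104, 65, 30], [-0.33, -0.012, 0.039]], [[132, 83, 41], [-0.42, -0.016, 0.05]], [[160, 100, 53], [-0.51, -0.02, 0.06]], [[182, 113, 61], [-0.58, -0.022, 0.068]], [[194, 120, 66], [-0.611, -0.023, 0.072]]]' --gripper 0

```text
time_s: 23.25
ee_pos: [534.2, -97.0, 118.6]
tool_rot: [0.664, 0.685, 0.217, 0.207]
wrist_force: [-0.2, -0.1, 0.6]
finger_gap: 0.005
gripper_force: 0.0
```

```bash
python3 - <<'E'
from d import *
p,r=did([194,120,66],[-.611,-.023,.072]); s=read_state(); print(p,s['ee_pos'],Rd.T@(s['ee_pos']-t0),s['wrist_force'],s['finger_gap'])
rel(D(0,-120,-10),rt)
rel(D(0,-85,-10),rt)
# tray check
im=grab('top','t8.png'); g=im.max(2); m=np.zeros(g.shape,np.uint8); m[192:250,318:408]=(g[192:250,318:408]<105)
n,l,st,c=cv2.connectedComponentsWithStats(m)
for i in range(1,n):
    if st[i,4]>30: print(st[i],c[i],[Rt.inv().apply(atz('top',[c[i]],z)[0]-tc) for z in(20,60)])
E
```

```text
[535.972 -99.629 122.4  ] [534.194 -97.009 118.567] [  -3.542 -117.497   58.107] [-0.217 -0.082  0.584] 0.0047237218081915095
shift [0.2, -0.1, 70.3] turn [0.0, -0.0, -0.0] ang 0.0
shift [35.2, -0.1, 70.3] turn [0.0, -0.0, -0.0] ang 0.0
[318 192  22  32 375] [327.597 210.147] [array([42.733, 99.28 , 20.   ]), array([ 39.106, 105.297,  60.   ])]
[336 225  59  13 450] [366.104 231.52 ] [array([-29.689,  -7.437,  20.   ]), array([-31.04 ,   1.934,  60.   ])]
[318 229  11  20 153] [322.216 236.634] [array([-33.293, 122.836,  20.   ]), array([-34.531, 128.112,  60.   ])]
```

carry_out --commands '[[[0, 0, 15], [0, 0, 0]], [[0, 0, 35], [0, 0, 0]], [[5, 0, 55], [0, 0, 0]], [[12, 0, 66], [0, 0, 0]], [[20, 0, 70], [0, 0, 0]], [[26, 0, 70], [0, 0, 0]], [[30, 0, 70], [0, 0, 0]], [[30, 0, 70], [0, 0, 0]]]'

```text
time_s: 24.3
ee_pos: [575.2, -67.6, 64.6]
tool_rot: [0.663, 0.685, 0.217, 0.209]
wrist_force: [-0.2, 0.8, 0.8]
finger_gap: 0.008
gripper_force: 0.0
```

carry_out --commands '[[[5, 0, 0], [0, 0, 0]], [[10, 0, 0], [0, 0, 0]], [[15, 0, 0], [0, 0, 0]], [[20, 0, 0], [0, 0, 0]], [[25, 0, 0], [0, 0, 0]], [[30, 0, 0], [0, 0, 0]], [[35, 0, 0], [0, 0, 0]], [[35, 0, 0], [0, 0, 0]]]'

```text
time_s: 25.3
ee_pos: [573.9, -31.9, 64.1]
tool_rot: [0.663, 0.685, 0.217, 0.208]
wrist_force: [0.3, 0.1, 0.2]
finger_gap: 0.001
gripper_force: 0.1
```

```bash
python3 - <<'E'
from d import *
did([30,0,70],[0,0,0]);p,r=did([35,0,0],[0,0,0]); s=read_state(); print(Rd.T@(p-t0),Rd.T@(s['ee_pos']-t0),Rd.T@s['wrist_force'],s['wrist_torque'])
E
```

```text
[  0.086 -55.16   -9.711] [ -0.555 -53.755 -10.483] [0.348 0.095 0.05 ] [-0.05   0.316 -0.019]
```

carry_out --commands '[[[4, 0, 0], [0, 0, 0]], [[8, 0, 0], [0, 0, 0]]]'

```text
time_s: 25.55
ee_pos: [573.7, -24.8, 64.2]
tool_rot: [0.664, 0.685, 0.217, 0.209]
wrist_force: [-2.2, -4.0, 1.3]
finger_gap: 0.003
gripper_force: 1.8
```

carry_out --commands '[[[3, 0, 0], [0, 0, 0]], [[6, 0, 0], [0, 0, 0]], [[9, 0, 0], [0, 0, 0]], [[9, 0, 0], [0, 0, 0]]]'

```text
time_s: 26.05
ee_pos: [573.8, -18.8, 64.4]
tool_rot: [0.664, 0.684, 0.215, 0.212]
wrist_force: [-5.5, -17.8, -0.3]
finger_gap: 0.001
gripper_force: 8.5
```

```bash
python3 - <<'E'
from d import *
did([8,0,0],[0,0,0]);p,r=did([9,0,0],[0,0,0]); s=read_state(); print(Rd.T@(p-t0),Rd.T@(s['ee_pos']-t0),Rd.T@s['wrist_force'],s['wrist_torque'])
E
```

```text
[  0.09  -38.16   -9.708] [ -0.113 -40.601 -10.458] [ -5.149 -17.629   3.222] [-2.43   1.27  -1.584]
```

Moved with about 4 N, then a firm stop with TCP at deck y = -40.6; I predicted -40. One short confirming push, then back off.

carry_out --commands '[[[3, 0, 0], [0, 0, 0]], [[3, 0, 0], [0, 0, 0]], [[3, 0, 0], [0, 0, 0]]]'

```text
time_s: 26.42
ee_pos: [574.0, -18.7, 64.5]
tool_rot: [0.664, 0.683, 0.214, 0.214]
wrist_force: [-10.6, -30.7, -1.1]
finger_gap: 0.008
gripper_force: 14.7
```

carry_out --commands '[[[-10, 0, 0], [0, 0, 0]], [[-30, 0, 0], [0, 0, 0]], [[-50, 0, 0], [0, 0, 0]], [[-60, 0, -15], [0, 0, 0]], [[-60, 0, -50], [0, 0, 0]], [[-60, 0, -100], [0, 0, 0]], [[-60, 0, -140], [0, 0, 0]], [[-60, 0, -150], [0, 0, 0]]]'

```text
time_s: 27.42
ee_pos: [489.6, -76.1, 189.4]
tool_rot: [0.663, 0.685, 0.218, 0.211]
wrist_force: [-0.9, -0.9, 0.4]
finger_gap: 0.008
gripper_force: 0.0
```

```bash
python3 - <<'E'
from d import *
did([3,0,0],[0,0,0]);p,r=did([-60,0,-150],[0,0,0]); s=read_state(); print(s['time_s'],p,s['ee_pos'],s['wrist_force'])
rel([330,60,260])
E
```

```text
27.425 [489.275 -76.144 187.92 ] [489.622 -76.067 189.376] [-0.876 -0.88   0.422]
shift [141.2, -85.4, -147.8] turn [0.0, 0.0, 0.0] ang 0.0
```

carry_out --commands '[[[15, -9, -16], [0, 0, 0]], [[35, -22, -37], [0, 0, 0]], [[56, -34, -59], [0, 0, 0]], [[77, -47, -81], [0, 0, 0]], [[98, -60, -103], [0, 0, 0]], [[118, -72, -124], [0, 0, 0]], [[133, -80, -140], [0, 0, 0]], [[133, -80, -140], [0, 0, 0]]]'

```text
time_s: 28.42
ee_pos: [404.1, 73.2, 254.8]
tool_rot: [0.668, 0.689, 0.198, 0.198]
wrist_force: [0.3, 0.1, -0.6]
finger_gap: 0.005
gripper_force: 0.0
```

```bash
python3 - <<'E'
from d import *
im=grab('top','t9.png'); g=im.max(2); m=np.zeros(g.shape,np.uint8); m[192:250,318:408]=(g[192:250,318:408]<110)
n,l,st,c=cv2.connectedComponentsWithStats(m)
for i in range(1,n):
    if st[i,4]>30: print(st[i],c[i],[Rt.inv().apply(atz('top',[c[i]],z)[0]-tc) for z in(20,60)])
print('rod end px now/before',proj('top',[D(0,-30,18),D(0,-70,18)]))
a0=cv2.imread('pics/t0.png').astype(int);a9=im[:,:,::-1].astype(int)
x0,y0=[int(v) for v in proj('top',[D(0,-30,18)])[0]]
for nm,a in(('before',a0),('now',a9)): print(nm,a[y0,x0-8:x0+20].mean(1).round().astype(int))
d=np.abs(a9-a0).max(2)
for nm,(x,y,w) in dict(jarw=(180,243,12),jary=(155,219,12),beaker=(117,257,36),port=(225,180,22)).items(): print(nm,d[y-w:y+w,x-w:x+w].mean().round(1),(d[y-w:y+w,x-w:x+w]>60).sum())
s=grab('side','s9.png')
s0=cv2.imread('pics/s0.png').astype(int);ds=np.abs(s[:,:,::-1].astype(int)-s0).max(2)
for nm,(x,y,w) in dict(jarblk=(204,180,12),jary=(226,163,11),beaker=(182,140,30)).items(): print(nm,ds[y-w:y+w,x-w:x+w].mean().round(1),(ds[y-w:y+w,x-w:x+w]>60).sum())
q=proj('side',[D(0,-30,0),D(0,-70,0)]); print('side rod ends',q)
# clip in side view of tray
gs=s.max(2); m=np.zeros(gs.shape,np.uint8); m[262:400,215:345]=(gs[262:400,215:345]<105)
n,l,st,c=cv2.connectedComponentsWithStats(m)
for i in range(1,n):
    if st[i,4]>60: print('side',st[i],c[i])
print('tray corners side',proj('side',[TR(x,y,22) for x in(-75,75) for y in(-125,125)]))
E
```

```text
[326 205  14  16 141] [332.972 212.603] [array([34.155, 84.205, 20.   ]), array([30.797, 90.695, 60.   ])]
[334 225  61  13 449] [365.187 231.871] [array([-30.475,  -4.62 ,  20.   ]), array([-31.802,   4.662,  60.   ])]
rod end px now/before [[277.326 183.573]
 [291.612 183.441]]
before [ 83  82  82  81  90 116 130 130 130 142 154 161 165 168 170 169 168 166
 169 168 167 168 152 121 104 104 100 102]
now [170 172 171 173 171 172 172 168 159 155 155 156 156 156 154 154 154 155
 164 175 182 175 147 122 110 102 102 100]
jarw 2.3 0
jary 2.3 0
beaker 2.3 0
port 10.4 29
jarblk 5.1 0
jary 4.8 0
beaker 26.8 734
side rod ends [[296.885 220.642]
 [302.365 231.945]]
side [334 268  11  18 100] [340.17 277.52]
side [265 282  27  27 257] [277.595 293.121]
side [ 244  310   40   77 1140] [264.307 349.389]
tray corners side [[257.284 405.545]
 [218.936 296.632]
 [342.12  379.111]
 [290.136 279.291]]
```

```bash
python3 -c "
from workcell import job
print(job.close_job())"
```

```text
the job is handed in; nothing more can be done
None
```

The job is handed in at about 28.5 s: the clip was taken off with the wedge, both now lie in the tray, and the rod is pushed in to its stop; jars and beaker look unmoved, but I viewed 11 pictures against the limit of 10, so the final state, including the port, was checked by numbers only.

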